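# Find the tight tube sleeve with the plug gauge and reject it

### The arm

A 6-joint arm with a two-finger parallel gripper is mounted at the origin on the work surface. World frame = base frame: x ahead of the robot, y to its left, z up, the work surface at z = 0. Lengths are in m, angles in rad, forces in N, time in s.
With the tool pointing down it reaches from about 0.375 to 0.9 m from the base axis. Payload 3.1 kg.
Tool frame: the origin (TCP) lies at the very end of the fingers, on their centre line; the grasp point (between the pads) lies 19 mm behind it; z points along the fingers, y is the line along which they close (so a half turn about z gives the same grasp; the last joint's range is limited). The gripper opens to 85 mm and grips with 20 to 120 N. Pads are 22 mm wide; open, the fingers measure 114 mm over their backs; the gripper's body (76 mm by 85 mm) begins 54 mm behind the grasp point. The pads swing forward as they close: fully open they stand 13 mm farther back than shut.
Start: joints at [0.99, 0.527, 1.433, -0, 1.181, -0.178], TCP at [0.245, 0.575, 0.231] pointing down, gripper open.
Joint ranges: [-3.08, 3.08], [-0.75, 2.2], [0.22, 2.44], [-1.43, 4.57], [0, 2.65], [-2.85, 2.85]. Speed limits (rad/s): [2.79, 2.79, 3.14, 3.14, 3.14, 3.14].

### API

Orientations are given as a unit quaternion [w, x, y, z].
In Python, from cell import bot, optics, spotter gives the robot as it stands. The module is installed in compiled form; this text tells all that it offers.
- The arm moves only by the tool arm_command, never from a script. Its argument "steps" is a list of rows, each a list of 7 numbers: the shift along the tool's x, y, z as a fraction of full scale, then the turn, a rotation vector about the tool's x, y, z as a fraction of full scale, then the closure, from 0 (fully open) to 1 (shut). In form: [[dx, dy, dz, rx, ry, rz, jaw], ...]. A call has 1 to 20 rows; each row shifts and turns the commanded pose from where the row before left it, along the tool's axes as they then stand; what a row does not reach is not made up. Full scale, the value 1, is 0.05 m for a shift and 0.08 rad for a turn. A row lasts 1/10 s, in which the tool goes at most 50 mm and 8.59 degrees, less where a joint would pass 70% of its speed; a pose out of reach is approached as far as the arm can. A call with a number of a shift or a turn outside -1 to 1 is refused whole. A call with a gripper value outside its range is refused whole. The fingers move at their own pace and stop on an object; the grip force is fixed at half the most. Time passes only in rows, so rows that do not move let the fingers close. It gives the time, the measured TCP pose, the force, the opening and the grip force at its end, in the units of the state.
- bot.sense(): the state, without advancing time (a new reading comes with each control period).
- optics.grab_frame(name): name is "scene" or "top"; returns a dict with "img" (420x560x3 uint8, red, green, blue), "z_map" (420x560 float32, m along the optical axis (not along the pixel's ray), 0 where there is no reading), "camera_matrix" (3x3 intrinsics, pixels), "view" (4x4, takes a point from world to camera coordinates). Camera axes: x right, y down, z forward; pixel columns grow to the right and rows downward; lengths in m; the calibration is good to about 2 mm. A picture is of the moment at which its call begins.
- bot.job_done(): hands the job in; it is judged then, once.
Trained networks look in the newest picture that a camera, given by its name, has taken for a name from the list of things; names that differ only in an ending like _2 or _b are one class to them, and where a whole thing is asked for, a point or a joint stands for the part that bears it (a point fixed in the world has none). Each returns a list of dicts, best first, with "confidence" (0 to 1); they miss things now and then, are a little off and sometimes report something else, mostly with a low value. They report only what shows in the picture. A call takes as long as a camera call. They do not tell look-alikes from the thing itself.
- spotter.recognise(camera, label): "point" ([row, column] in pixels, amid what is visible of it).
- spotter.pinpoint(camera, label): "point" ([row, column] in pixels: a listed point, or the origin of a listed thing).
The state is a dict: "time": time; "joints": joint angles; "qvel": joint speeds; "joint_torque": joint torques, N m; "position": TCP position; "tool_rot": TCP orientation; "contact_force": force on the tool from outside, world axes, zero at the start; "torque": the same for the moment, N m; "gripper_width": finger opening in m; "finger_force": force on a finger pad.
Only numpy, scipy, OpenCV 4.12 (cv2) and the standard library are available. Lean on these libraries where they do the work, as an engineer would, in place of code of your own. Each camera call takes 0.05 s, during which the arm holds its last target. There are 200 camera calls.

### The job

One of the three tube sleeves in the white rack has drawn in and no longer takes a tube. Try the thicker (16 mm) plug gauge in them, gently and never forcing it, until you have felt it stop short in one; in a sound sleeve it slides in right up to its handle. Stand the gauge back in its hole in the wooden block, stand that tight sleeve upright in the clear part of the steel reject tray, and leave the two sound sleeves in the rack and everything else where it is.

Things in the scene. Friction and masses are not known exactly. Their poses are not given: they have to be found in the camera images.
- gauge: steel plug gauge standing upright in the wooden block: pin 16 diameter x 42 long (end bevelled 1 x 2), pointing down, above it an aluminium handle 24 diameter x 55 long; 97 long, about 150 g. The handle's underside is the shoulder that stops on a rim. Origin: centre of the pin's lower end, z up its axis
- gauge_block: fixed wooden block 60 (x) x 130 (y) x 55 high with two holes along its y axis, standing left or right of the rack. Origin: centre of the underside, z up
- gauge_hole (a point): centre, at the block's top face, of the gauge's hole: 18 diameter, 48 deep. In it the gauge's shoulder rests on the top face and its pin end is 42 below the face
- small_gauge: slimmer plug gauge in the block's other hole, 66 from the first (pin 11, handle 16 diameter x 40, 85 long); leave it. Origin: centre of the pin's lower end
- rack: fixed white rack 72 (x) x 256 (y) x 55 high, with four square holes of 30 x 30 through its top plate, in one row along its y axis 62 apart (at y = -93, -31, 31, 93). Origin: centre of the underside, z up. Each sleeve hangs by its shoulder, mouth 103 above the bench
- sleeve_a: grey plastic tube sleeve, upright in the rack: body 28 diameter x 32, on it a head 36 diameter x 48 (its underside is the shoulder). Origin: centre of the underside, z up, mouth at z = 80. Bore 17 diameter, 44 deep, mouth bevelled to 19. All three look alike, in any places: two are sound, one is drawn in to 13 somewhere 10 to 35 below the mouth, where the gauge stops
- sleeve_b: grey plastic tube sleeve, upright in the rack: body 28 diameter x 32, on it a head 36 diameter x 48 (its underside is the shoulder). Origin: centre of the underside, z up, mouth at z = 80. Bore 17 diameter, 44 deep, mouth bevelled to 19. All three look alike, in any places: two are sound, one is drawn in to 13 somewhere 10 to 35 below the mouth, where the gauge stops
- sleeve_c: grey plastic tube sleeve, upright in the rack: body 28 diameter x 32, on it a head 36 diameter x 48 (its underside is the shoulder). Origin: centre of the underside, z up, mouth at z = 80. Bore 17 diameter, 44 deep, mouth bevelled to 19. All three look alike, in any places: two are sound, one is drawn in to 13 somewhere 10 to 35 below the mouth, where the gauge stops
- sample_pot: capped plastic sample pot in the rack's fourth place (its place varies too), head 33 diameter standing 22 above the rack; leave it. Origin: centre of its underside
- tray: fixed open steel tray 110 (x) x 140 (y), walls 22 high and 3 thick, floor 3 thick, on the other side of the rack from the wooden block. An old scrapped sleeve lies in it along y, fast, 36 thick, filling x = 14 to 50 of the tray. Origin: centre of the underside, z up
- tray_place (a point): middle of the tray's clear part, on its floor (tray x = -20, y = 0, z = 3). The clear part is 66 wide in x (-52 to 14) and 134 in y; a sleeve stands there on its 28 mm foot
- pen: marker pen 130 long lying on the open log book (105 x 150 x 9) between rack and robot; leave it. Origin: below its middle
Mind the look-alikes: they are no part of the job. Of the things that look like the tray, the smaller one is meant. Leave any orange look-alike of the gauge_block alone.

How it is judged:
By the outcome, as a careful person would: the job done as asked, in the order asked, and still so for the second after the job is handed in, with the robot touching nothing.
It also fails if it takes over 72 s, if anything falls off the work surface, if the arm or the gripper's body presses on something with over 40 N, if the wrist force passes 120 N, or if a joint passes its speed limit or range.

## Working session

There is one attempt and no reset: what is moved stays moved. The work goes in short steps, Python scripts to look and compute and a tool call to move; the robot and the scene stay as the last step left them, time stands still between calls to the robot, and variables do not carry over. Pictures are saved under pics/ and viewed, at most 10 in all, crops included, and the job is handed in when it is done.

Besides the shell and the picture viewer there is one more tool, called after "Request:" as a command line: name --pt "numbers of a row" for each row, then --argument value for the rest. arm_command: Moves the arm, as the interface text tells. Its arguments: {"type":"object","properties":{"steps":{"type":"array","items":{"type":"array","items":{"type":"number"}}}},"required":["steps"]}

```bash
mkdir -p pics
cat > h.py <<'E'
import numpy as np, cv2
from cell import bot, optics, spotter
def grab(n,save=None):
    f=optics.grab_frame(n)
    if save: cv2.imwrite('pics/'+save,f['img'][:,:,::-1])
    return f
def deproj(f,r,c,z=None):
    K=f['camera_matrix'];V=np.linalg.inv(f['view'])
    d=f['z_map'][int(round(r)),int(round(c))]
    ray=np.array([(c-K[0,2])/K[0,0],(r-K[1,2])/K[1,1],1])
    if z is None: return (V@np.append(ray*d,1))[:3]
    o=V[:3,3];w=V[:3,:3]@ray
    return o+w*(z-o[2])/w[2]
def cloud(f):
    K=f['camera_matrix'];V=np.linalg.inv(f['view']);d=f['z_map']
    r,c=np.mgrid[0:d.shape[0],0:d.shape[1]]
    P=np.stack([(c-K[0,2])/K[0,0]*d,(r-K[1,2])/K[1,1]*d,d],-1)
    W=P@V[:3,:3].T+V[:3,3]; W[d==0]=np.nan
    return W
E
python3 - <<'E'
from h import *
s=bot.sense();print({k:np.round(v,3).tolist() for k,v in s.items()})
for n in('scene','top'):
    f=grab(n,n+'1.png');print(n,np.round(np.linalg.inv(f['view'])[:3],3).tolist(),f['camera_matrix'][0])
    for l in('gauge','gauge_block','gauge_hole','small_gauge','rack','sleeve_a','sample_pot','tray','tray_place','pen'):
        for d in spotter.pinpoint(n,l)[:4]:
            r,c=d['point']
            if 0<=r<419 and 0<=c<559: print(l,round(d['confidence'],2),np.round(d['point']),np.round(deproj(f,r,c),3))
E
```

```text
{'time': 0.0, 'joints': [0.989, 0.528, 1.434, -0.0, 1.181, -0.178], 'qvel': [0.002, 0.0, -0.0, 0.001, -0.001, -0.0], 'joint_torque': [-0.001, -44.235, -17.803, -0.0, 0.008, 0.0], 'position': [0.245, 0.574, 0.23], 'tool_rot': [-0.0, 0.2, 0.98, -0.001], 'contact_force': [0.839, 0.13, -0.52], 'torque': [-0.001, 0.011, 0.01], 'finger_force': 0.0, 'gripper_width': 0.085}
scene [[0.817, 0.333, -0.471, 0.955], [0.576, -0.503, 0.645, -0.694], [-0.022, -0.798, -0.603, 0.717]] [457.8452829    0.         280.00059348]
gauge 0.85 [316. 193.] [ 0.493 -0.341  0.054]
gauge_block 0.72 [280. 144.] [ 0.338 -0.327  0.046]
gauge_block 0.55 [308. 204.] [ 0.492 -0.313  0.047]
gauge_hole 0.63 [274. 127.] [ 0.302 -0.337  0.052]
gauge_hole 0.62 [300. 189.] [ 0.471 -0.328  0.073]
gauge_hole 0.25 [232. 376.] [0.669 0.057 0.06 ]
rack 0.96 [257. 361.] [ 0.676 -0.03   0.055]
rack 0.43 [301. 188.] [ 0.471 -0.329  0.069]
sleeve_a 0.89 [278. 343.] [ 0.674 -0.105  0.056]
sleeve_a 0.73 [256. 353.] [ 0.661 -0.037  0.056]
sleeve_a 0.7 [238. 370.] [0.666 0.034 0.056]
tray 0.94 [147. 272.] [0.193 0.315 0.006]
tray 0.67 [1
[... 480 characters left out ...]
 386.] [ 0.292 -0.289  0.052]
gauge_hole 0.94 [245. 401.] [ 0.312 -0.344  0.024]
gauge_hole 0.71 [198. 390.] [ 0.451 -0.314  0.064]
small_gauge 0.56 [211. 180.] [ 0.458  0.335 -0.   ]
rack 0.87 [147. 276.] [0.635 0.019 0.052]
sleeve_a 0.65 [144. 282.] [ 2.010e-01 -1.000e-03  1.174e+00]
sleeve_a 0.55 [146. 269.] [0.635 0.042 0.067]
sleeve_a 0.55 [144. 300.] [ 0.642 -0.056  0.052]
sleeve_a 0.47 [204. 377.] [ 0.438 -0.274  0.055]
sample_pot 0.39 [150. 245.] [0.632 0.119 0.052]
tray 0.94 [214. 182.] [0.448 0.328 0.   ]
tray 0.93 [303. 181.] [0.175 0.327 0.005]
tray_place 0.79 [215. 179.] [0.445 0.335 0.004]
tray_place 0.7 [310. 183.] [0.154 0.321 0.   ]
pen 0.7 [211. 287.] [ 0.439 -0.004  0.009]
```

View pics/scene1.png

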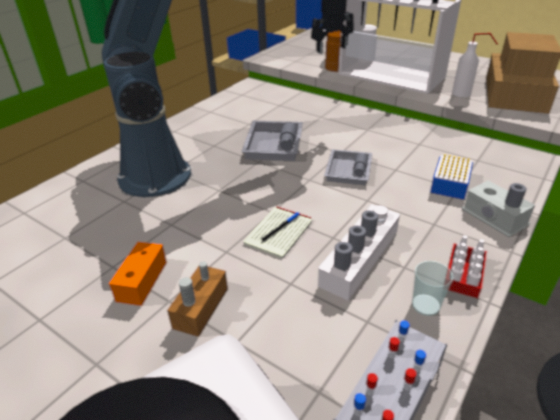

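View pics/top1.png

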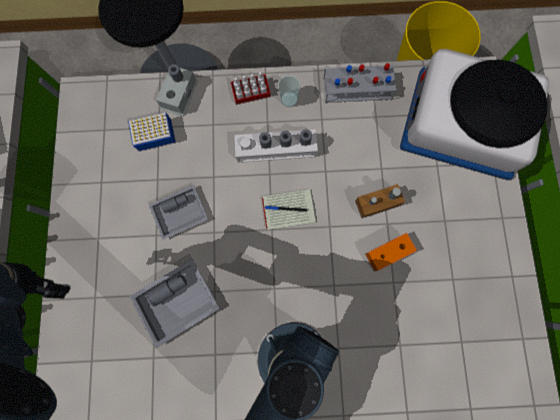

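The scene and top views both show the rack with three grey sleeves and a white pot (top, row 145, columns 245–310). The wooden block is at top (200, 382), the small tray at (210, 180), and the orange decoy at (252, 390). Next I'll fit geometry from the depth clouds.

Run:
```python
from h import *
from scipy import ndimage
for n in('scene','top'):
    f=grab(n);W=cloud(f);x,y,z=W[...,0],W[...,1],W[...,2]
    def reg(x0,x1,y0,y1,z0,z1): return (x>x0)&(x<x1)&(y>y0)&(y<y1)&(z>z0)&(z<z1)
    for nm,m in(('rack',reg(.55,.75,-.2,.2,.085,.125)),('blk',reg(.38,.6,-.42,-.22,.085,.13)),('pot',reg(.55,.75,-.2,.2,.068,.084))):
        L,k=ndimage.label(m)
        for i in range(1,k+1):
            q=W[L==i]
            if len(q)>12:
                rr,cc=np.nonzero(L==i)
                t=q[q[:,2]>np.percentile(q[:,2],90)-.006]
                print(n,nm,len(q),'px',rr.min(),rr.max(),cc.min(),cc.max(),'med',np.round(q.mean(0),4),'top',len(t),np.round(t.mean(0),4))
    for nm,m in(('racktop',reg(.55,.75,-.2,.2,.048,.062)),('blktop',reg(.38,.6,-.42,-.22,.048,.062)),('traywall',reg(.36,.54,.23,.43,.014,.027)),('traysl',reg(.36,.54,.23,.43,.03,.045))):
        p=W[m][:,:2].astype(np.float32)
        if len(p)>5:
            b=cv2.minAreaRect(p*1000);print(n,nm,len(p),np.round(b[0],1),np.round(b[1],1),round(b[2],1),'z',np.median(W[m][:,2]).round(4))
    bench=reg(.3,.5,-.15,-.05,-.02,.02);print('bench z',np.median(z[bench]))
    a=f['img']
    for nm,(r0,r1,c0,c1) in {'scene':{'rack':(195,305,310,410),'blk':(250,340,160,240)},'top':{'rack':(120,170,225,330),'blk':(175,225,345,415)}}[n].items():
        cv2.imwrite(f'pics/{n}_{nm}.png',cv2.resize(a[r0:r1,c0:c1,::-1],None,fx=5,fy=5,interpolation=cv2.INTER_CUBIC))
A=[cv2.imread(f'pics/{p}.png') for p in('scene_rack','top_rack','scene_blk','top_blk')]
o=np.zeros((600,1100,3),np.uint8)
for im,(r,c) in zip(A,((0,0),(0,510),(0,0),(0,0))): pass
cv2.imwrite('pics/m.png',cv2.resize(A[0],None,fx=1,fy=1));
```

```text
scene rack 233 px 210 226 362 378 med [0.6531 0.0484 0.0981] top 142 [0.6519 0.051  0.1021]
scene rack 254 px 225 242 349 366 med [ 0.6544 -0.0133  0.098 ] top 154 [ 0.6535 -0.0111  0.1021]
scene rack 276 px 242 259 335 352 med [ 0.6562 -0.0749  0.0984] top 169 [ 0.6552 -0.0729  0.1022]
scene blk 63 px 261 269 200 207 med [ 0.4476 -0.2587  0.0924] top 45 [ 0.4468 -0.2578  0.0942]
scene blk 222 px 277 295 179 193 med [ 0.4669 -0.3238  0.1026] top 119 [ 0.4641 -0.322   0.1091]
scene pot 115 px 206 217 374 387 med [0.6518 0.1128 0.076 ] top 103 [0.651  0.1139 0.0767]
scene pot 80 px 222 232 361 377 med [0.658  0.0419 0.077 ] top 49 [0.6561 0.0412 0.0802]
scene pot 87 px 239 248 348 364 med [ 0.6591 -0.021   0.0765] top 46 [ 0.6591 -0.0211  0.08  ]
scene pot 98 px 256 266 334 351 med [ 0.6595 -0.0831  0.076 ] top 47 [ 0.6592 -0.0835  0.0801]
scene racktop 1526 [652.1  22.4] [ 73.1 260.6] 1.2 z 0.055
scene blktop 1303 [ 455.1 -289.4] [ 61.9 132. ] 14.9 z 0.0547
scene traywall 470 [454.4 333.5] [121.8 160.8] 22.0 z 0.0213
scene traysl 154 [484.1 346.3] [31.  84.4] 22.2 z 0.0351
bench z 0.0
[... 401 characters left out ...]
 px 198 202 371 376 med [ 0.4412 -0.2567  0.0933] top 24 [ 0.4414 -0.2571  0.0939]
top pot 91 px 138 148 240 250 med [0.645  0.1149 0.075 ] top 82 [0.6455 0.1154 0.0754]
top pot 20 px 139 144 300 309 med [ 0.6366 -0.0665  0.075 ] top 9 [ 0.6376 -0.0643  0.0793]
top pot 17 px 142 146 281 290 med [ 0.6344 -0.0095  0.0744] top 9 [ 0.6346 -0.0095  0.0778]
top pot 19 px 143 147 261 270 med [0.6327 0.0509 0.0755] top 9 [0.6329 0.05   0.079 ]
top racktop 1240 [648.2  22.2] [ 74.5 256.3] 1.4 z 0.0538
top blktop 711 [ 450.7 -289. ] [ 60.3 132. ] 15.3 z 0.0538
top traywall 561 [450.7 334.9] [123.4 152.7] 22.5 z 0.021
top traysl 201 [477.6 345.2] [32.8 79.5] 20.8 z 0.0347
bench z -0.0007360675456028476
```

View pics/scene_rack.png

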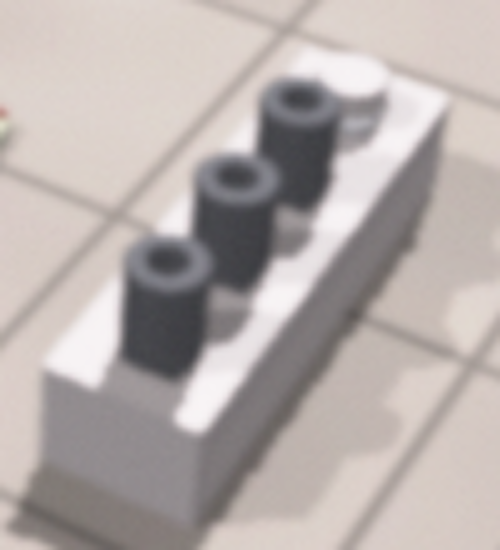

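```bash
cat >> h.py <<'E'
from scipy.spatial.transform import Rotation as Ro
def plan(wps,step=.04,ang=.08):
    """wps: (x,y,z,yaw_deg of tool y); prints rows (6 numbers) per leg"""
    s=bot.sense();p=np.array(s['position']);R=Ro.from_quat(np.roll(s['tool_rot'],-1))
    print('t',round(s['time'],2),'p',p.round(4),'F',np.round(s['contact_force'],1),'w',round(s['gripper_width'],4))
    for x,y,z,a in wps:
        c,q=np.cos(np.radians(a)),np.sin(np.radians(a))
        Rt=Ro.from_matrix(np.array([[-q,c,0],[c,q,0],[0,0,-1.]]))
        t=np.array([x,y,z]);rv=(R.inv()*Rt).as_rotvec()
        n=int(max(np.ceil(np.linalg.norm(t-p)/step),np.ceil(np.linalg.norm(rv)/ang),1))
        print('leg',n,'rows')
        for i in range(n):
            d=R.inv().apply((t-p)/n)/.05
            r=rv/n/.08; print('',[*np.round(d,3).tolist(),*np.round(r,3).tolist()]); R=R*Ro.from_rotvec(rv/n)
        p=t;R=Rt
E
python3 - <<'E'
from h import *
plan([(.48,.2,.24,20),(.4614,-.3211,.2,0)],.045)
E
```

```text
t 1.2 p [0.245  0.575  0.2313] F [ 0.6  0.9 -0.2] w 0.0852
leg 11 rows
 [-0.66, -0.46, -0.016, 0.0, -0.0, 0.931]
 [-0.693, -0.409, -0.016, 0.0, -0.0, 0.931]
 [-0.721, -0.357, -0.016, 0.0, -0.0, 0.931]
 [-0.746, -0.302, -0.016, 0.0, -0.0, 0.931]
 [-0.766, -0.246, -0.016, 0.0, -0.0, 0.931]
 [-0.782, -0.188, -0.016, 0.0, -0.0, 0.931]
 [-0.794, -0.129, -0.016, 0.0, -0.0, 0.931]
 [-0.802, -0.07, -0.016, 0.0, -0.0, 0.931]
 [-0.805, -0.01, -0.016, 0.0, -0.0, 0.931]
 [-0.803, 0.05, -0.016, 0.0, -0.0, 0.931]
 [-0.797, 0.109, -0.016, 0.0, -0.0, 0.931]
leg 12 rows
 [-0.806, -0.326, 0.067, 0.0, 0.0, 0.364]
 [-0.815, -0.303, 0.067, 0.0, 0.0, 0.364]
 [-0.823, -0.279, 0.067, 0.0, 0.0, 0.364]
 [-0.831, -0.255, 0.067, 0.0, 0.0, 0.364]
 [-0.838, -0.23, 0.067, 0.0, 0.0, 0.364]
 [-0.844, -0.206, 0.067, 0.0, 0.0, 0.364]
 [-0.85, -0.181, 0.067, 0.0, 0.0, 0.364]
 [-0.855, -0.157, 0.067, 0.0, 0.0, 0.364]
 [-0.859, -0.132, 0.067, 0.0, 0.0, 0.364]
 [-0.862, -0.107, 0.067, 0.0, 0.0, 0.364]
 [-0.865, -0.081, 0.067, 0.0, 0.0, 0.364]
 [-0.867, -0.056, 0.067, 0.0, 0.0, 0.364]
```

Request:
arm_command --pt "-0.66 -0.46 -0.02 0 0 0.93 0" --pt "-0.69 -0.41 -0.02 0 0 0.93 0" --pt "-0.72 -0.36 -0.02 0 0 0.93 0" --pt "-0.75 -0.3 -0.02 0 0 0.93 0" --pt "-0.77 -0.25 -0.02 0 0 0.93 0" --pt "-0.78 -0.19 -0.02 0 0 0.93 0" --pt "-0.79 -0.13 -0.02 0 0 0.93 0" --pt "-0.8 -0.07 -0.02 0 0 0.93 0" --pt "-0.8 -0.01 -0.02 0 0 0.93 0" --pt "-0.8 0.05 -0.02 0 0 0.93 0" --pt "-0.8 0.11 -0.02 0 0 0.93 0" --pt "-0.81 -0.33 0.07 0 0 0.36 0" --pt "-0.82 -0.3 0.07 0 0 0.36 0" --pt "-0.82 -0.28 0.07 0 0 0.36 0" --pt "-0.83 -0.26 0.07 0 0 0.36 0" --pt "-0.84 -0.23 0.07 0 0 0.36 0" --pt "-0.84 -0.21 0.07 0 0 0.36 0" --pt "-0.85 -0.18 0.07 0 0 0.36 0" --pt "-0.86 -0.16 0.07 0 0 0.36 0" --pt "-0.86 -0.13 0.07 0 0 0.36 0"

```text
time: 3.2
position: [0.4656, -0.1933, 0.2109]
tool_rot: [0.0, 0.675, 0.738, 0.0]
contact_force: [0.3, -0.0, 0.4]
gripper_width: 0.0852
finger_force: 0.0
```

Run:
```python
from h import *
plan([(.4614,-.3211,.14,0),(.4614,-.3211,.072,0)],.04)
```

```text
t 3.2 p [ 0.4656 -0.1933  0.2109] F [ 0.3 -0.   0.4] w 0.0852
leg 4 rows
 [-0.634, -0.078, 0.355, 0.002, 0.001, 0.278]
 [-0.636, -0.064, 0.355, 0.002, 0.001, 0.278]
 [-0.637, -0.05, 0.355, 0.002, 0.001, 0.278]
 [-0.638, -0.035, 0.355, 0.002, 0.001, 0.278]
leg 2 rows
 [0.0, 0.0, 0.68, 0.0, 0.0, 0.0]
 [0.0, 0.0, 0.68, 0.0, 0.0, 0.0]
```

Request:
arm_command --pt "-0.63 -0.08 0.35 0 0 0.28 0" --pt "-0.64 -0.06 0.35 0 0 0.28 0" --pt "-0.64 -0.05 0.35 0 0 0.28 0" --pt "-0.64 -0.04 0.35 0 0 0.28 0" --pt "0 0 0 0 0 0 0" --pt "0 0 0 0 0 0 0"

```text
time: 3.8
position: [0.4611, -0.3197, 0.1403]
tool_rot: [-0.001, 0.707, 0.707, 0.0]
contact_force: [-0.1, 0.3, 0.1]
gripper_width: 0.0851
finger_force: 0.0
```

Run:
```python
from h import *
plan([(.4614,-.3211,.072,0)],.04)
grab('scene','g1.png')
a=cv2.imread('pics/g1.png')[180:330,120:270];cv2.imwrite('pics/g1c.png',cv2.resize(a,(600,600),interpolation=2))
```

```text
t 3.8 p [ 0.4611 -0.3197  0.1403] F [-0.1  0.3  0.1] w 0.0851
leg 2 rows
 [-0.015, 0.003, 0.683, -0.005, -0.008, -0.004]
 [-0.014, 0.003, 0.683, -0.005, -0.008, -0.004]
```

View pics/g1c.png

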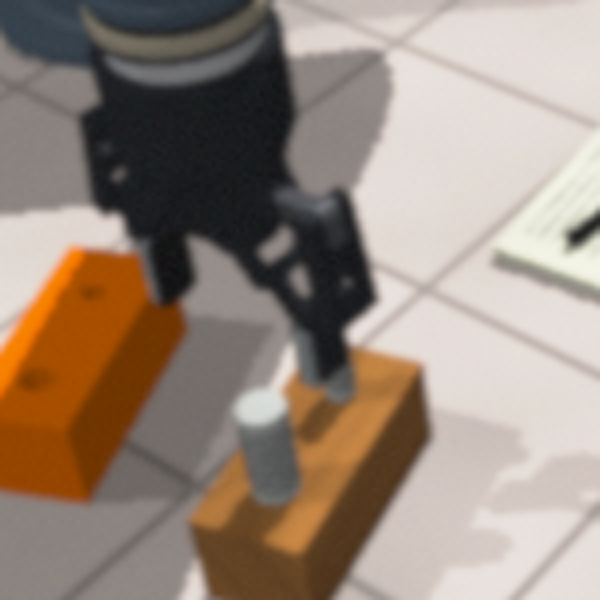

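The crop shows the open fingers straddling the gauge handle (crop 262, 405), clear of the small gauge. I'll descend and grip.

Request:
arm_command --pt "-0.015 0 0.45 0 0 0 0" --pt "-0.015 0 0.45 0 0 0 0" --pt "0 0 0.45 0 0 0 0" --pt "0 0 0 0 0 0 0.4" --pt "0 0 0 0 0 0 1" --pt "0 0 0 0 0 0 1" --pt "0 0 0 0 0 0 1" --pt "0 0 0 0 0 0 1" --pt "0 0 0 0 0 0 1" --pt "0 0 0 0 0 0 1"

```text
time: 4.85
position: [0.4622, -0.3213, 0.0748]
tool_rot: [0.001, 0.707, 0.707, 0.0]
contact_force: [-0.7, 1.7, 6.9]
gripper_width: 0.0226
finger_force: 58.5
```

Request:
arm_command --pt "0 0 0 0 0 0 1" --pt "0 0 -0.3 0 0 0 1" --pt "0 0 -0.5 0 0 0 1" --pt "0 0 -0.7 0 0 0 1" --pt "0 0 -0.7 0 0 0 1" --pt "0 0 -0.2 0 0 0 1" --pt "0 0 0 0 0 0 1" --pt "0 0 0 0 0 0 1"

```text
time: 5.65
position: [0.4608, -0.3201, 0.1922]
tool_rot: [-0.001, 0.707, 0.707, 0.0]
contact_force: [-0.2, 0.5, -1.2]
gripper_width: 0.0226
finger_force: 59.2
```

Run:
```python
from h import *
plan([(.6522,-.0707,.195,0)],.04)
```

```text
t 5.65 p [ 0.4608 -0.3201  0.1922] F [-0.2  0.5 -1.2] w 0.0226
leg 8 rows
 [0.623, 0.479, -0.007, -0.002, -0.003, 0.001]
 [0.623, 0.479, -0.007, -0.002, -0.003, 0.001]
 [0.623, 0.479, -0.007, -0.002, -0.003, 0.001]
 [0.623, 0.479, -0.007, -0.002, -0.003, 0.001]
 [0.623, 0.479, -0.007, -0.002, -0.003, 0.001]
 [0.623, 0.479, -0.007, -0.002, -0.003, 0.001]
 [0.624, 0.479, -0.007, -0.002, -0.003, 0.001]
 [0.624, 0.479, -0.007, -0.002, -0.003, 0.001]
```

Request:
arm_command --pt "0.62 0.48 0 0 0 0 1" --pt "0.62 0.48 0 0 0 0 1" --pt "0.62 0.48 0 0 0 0 1" --pt "0.62 0.48 0 0 0 0 1" --pt "0.62 0.48 0 0 0 0 1" --pt "0.62 0.48 0 0 0 0 1" --pt "0.63 0.48 0 0 0 0 1" --pt "0.63 0.48 0 0 0 0 1" --pt "0 0 0 0 0 0 1" --pt "0 0 0 0 0 0 1"

```text
time: 6.65
position: [0.6522, -0.0705, 0.1905]
tool_rot: [-0.002, 0.706, 0.708, -0.001]
contact_force: [-0.9, -0.4, -1.1]
gripper_width: 0.0224
finger_force: 59.3
```

Run:
```python
from h import *
plan([(.6522,-.0707,.170,0)],.04)
W={}
for n in('scene','top'):
    f=grab(n,n+'2.png');w=cloud(f);x,y,z=[w[...,i] for i in range(3)]
    # bore template: ring minus bore intensity, per camera
    g=cv2.resize(f['img'].mean(2).astype(np.float32),None,fx=1,fy=1);K=f['camera_matrix'];V=f['view']
    th=np.linspace(0,2*np.pi,36,endpoint=False)
    def circ(cx,cy,cz,r):
        P=np.stack([cx+r*np.cos(th),cy+r*np.sin(th),np.full(36,cz),np.ones(36)]);q=V@P;u=K@q[:3];u=u[:2]/u[2]
        return cv2.remap(g,u[0].astype(np.float32)[None],u[1].astype(np.float32)[None],cv2.INTER_LINEAR).mean()
    for c0 in((.6522,-.0707),(.6508,-.0087),(.6494,.0533)):
        best=max((sum(circ(c0[0]+a/1e3,c0[1]+b/1e3,.103,r) for r in(.012,.014,.016))/3-sum(circ(c0[0]+a/1e3,c0[1]+b/1e3,.103,r) for r in(.002,.0045,.007))/3,a,b) for a in np.arange(-6,6.1,.5) for b in np.arange(-6,6.1,.5))
        print(n,'sleeve',c0,np.round(best,1))
a=cv2.imread('pics/scene2.png')[150:300,280:430];cv2.imwrite('pics/s2c.png',cv2.resize(a,(600,600),interpolation=2))
```

```text
t 6.65 p [ 0.6522 -0.0705  0.1905] F [-0.9 -0.4 -1.1] w 0.0224
leg 1 rows
 [-0.004, 0.002, 0.409, -0.063, -0.01, 0.038]
scene sleeve (0.6522, -0.0707) [65.6 -2.   1.5]
scene sleeve (0.6508, -0.0087) [61.8 -1.   1.5]
scene sleeve (0.6494, 0.0533) [73.1 -1.   3. ]
top sleeve (0.6522, -0.0707) [ 0.1  1.5 -6. ]
top sleeve (0.6508, -0.0087) [ 0.7 -6.   6. ]
top sleeve (0.6494, 0.0533) [ 0.8 -6.   2. ]
```

View pics/s2c.png

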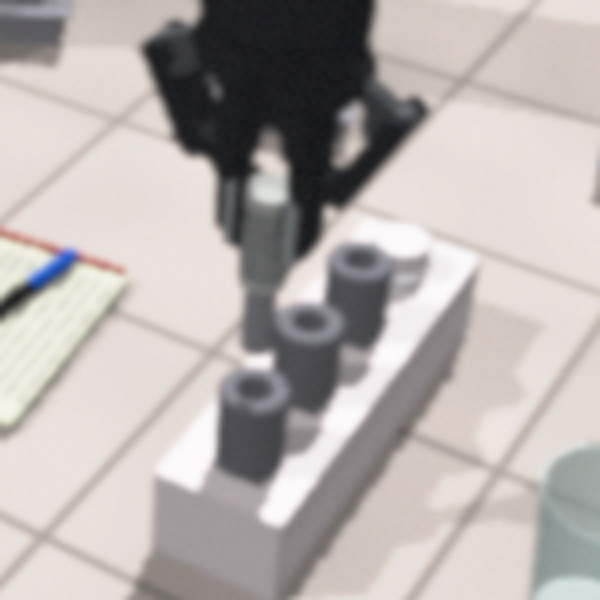

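The pin end (crop 257, 345) hangs just above the near sleeve's mouth (254, 385). I'll fit cylinders to both in the same view, so the calibration error cancels.

```bash
cat >> h.py <<'E'
from scipy.optimize import least_squares
def cyl(q,r,x0,y0,z0,tilt=True):
    def res(p):
        d=q[:,2]-z0
        return (np.hypot(q[:,0]-p[0]-p[2]*d*tilt,q[:,1]-p[1]-p[3]*d*tilt)-r)*1e3
    s=least_squares(res,[x0,y0,0,0],loss='soft_l1');return s.x,np.sqrt(np.mean(s.fun**2))
def box(w,x0,y0,rad,za,zb):
    return w[(np.hypot(w[...,0]-x0,w[...,1]-y0)<rad)&(w[...,2]>za)&(w[...,2]<zb)]
E
python3 - <<'E'
from h import *
f=grab('scene');w=cloud(f)
for x0,y0 in((.6522,-.0707),(.6508,-.0087),(.6494,.0533)):
    q=box(w,x0,y0,.025,.062,.098);p,e=cyl(q,.018,x0,y0,.103,False);print('sleeve',len(q),p[:2].round(4),e.round(2))
q=box(w,.6522,-.0707,.016,.137,.168);print('pin',len(q));p,e=cyl(q,.008,.6522,-.0707,.132);print(p.round(4),e.round(2));p,e=cyl(q,.008,.6522,-.0707,.132,0);print(p.round(4),e.round(2),'z',q[:,2].min(),q[:,2].max())
q=box(w,.6522,-.0707,.016,.176,.20);print('handle',len(q));p,e=cyl(q,.012,.6522,-.0707,.132,0);print(p.round(4),e.round(2))
q=box(w,.6522,-.0707,.02,.115,.25);print('lowest z',np.percentile(q[:,2],[0,1,3]).round(4))
E
```

```text
sleeve 251 [ 0.6538 -0.0704] 3.0
sleeve 221 [ 0.6524 -0.0084] 2.95
sleeve 203 [0.6509 0.0538] 3.05
pin 101
[ 0.6518 -0.0709  0.024  -0.0119] 0.99
[ 0.6523 -0.0711  0.      0.    ] 1.01 z 0.13720263095047436 0.16792201701863907
handle 113
[ 0.6531 -0.0715  0.      0.    ] 1.0
lowest z [0.1295 0.1334 0.1369]
```

Request:
arm_command --pt "0.01 0.016 0.2 0 0 0 1" --pt "0 0 0.2 0 0 0 1" --pt "0 0 0.15 0 0 0 1" --pt "0 0 0.05 0 0 0 1" --pt "0 0 0 0 0 0 1"

```text
time: 7.3
position: [0.6536, -0.0713, 0.1624]
tool_rot: [-0.001, 0.707, 0.707, -0.0]
contact_force: [-0.1, -0.4, -1.2]
gripper_width: 0.0225
finger_force: 59.3
```

Request:
arm_command --pt "0 0 0.04 0 0 0 1" --pt "0 0 0.04 0 0 0 1" --pt "0 0 0 0 0 0 1"

```text
time: 7.6
position: [0.6541, -0.0711, 0.1593]
tool_rot: [-0.0, 0.707, 0.707, -0.0]
contact_force: [-1.4, 0.6, -1.6]
gripper_width: 0.0226
finger_force: 59.2
```

Request:
arm_command --pt "0 0 0.04 0 0 0 1" --pt "0 0 0.04 0 0 0 1" --pt "0 0 0.03 0 0 0 1" --pt "0 0 0 0 0 0 1"

```text
time: 8.0
position: [0.6541, -0.0712, 0.1535]
tool_rot: [-0.0, 0.707, 0.707, -0.0]
contact_force: [0.3, 0.0, -1.9]
gripper_width: 0.0228
finger_force: 59.3
```

Request:
arm_command --pt "0 0 0.04 0 0 0 1" --pt "0 0 0.04 0 0 0 1" --pt "0 0 0.02 0 0 0 1" --pt "0 0 0 0 0 0 1"

```text
time: 8.4
position: [0.654, -0.0712, 0.1485]
tool_rot: [-0.0, 0.707, 0.707, -0.0]
contact_force: [-0.5, 0.4, -1.3]
gripper_width: 0.0226
finger_force: 59.3
```

Request:
arm_command --pt "0 0 0.04 0 0 0 1" --pt "0 0 0.04 0 0 0 1" --pt "0 0 0.02 0 0 0 1" --pt "0 0 0 0 0 0 1"

```text
time: 8.8
position: [0.654, -0.0712, 0.1435]
tool_rot: [-0.0, 0.707, 0.707, -0.0]
contact_force: [-0.4, -0.2, -1.6]
gripper_width: 0.0227
finger_force: 59.3
```

Request:
arm_command --pt "0 0 0.03 0 0 0 1" --pt "0 0 0.03 0 0 0 1" --pt "0 0 0.02 0 0 0 1" --pt "0 0 0 0 0 0 1"

```text
time: 9.2
position: [0.654, -0.0712, 0.1396]
tool_rot: [-0.0, 0.707, 0.707, -0.0]
contact_force: [0.1, 1.6, -2.0]
gripper_width: 0.023
finger_force: 59.3
```

Request:
arm_command --pt "0 0 0.03 0 0 0 1" --pt "0 0 0.03 0 0 0 1" --pt "0 0 0.02 0 0 0 1" --pt "0 0 0 0 0 0 1"

```text
time: 9.6
position: [0.6545, -0.0713, 0.1386]
tool_rot: [0.001, 0.707, 0.707, 0.0]
contact_force: [-3.8, 1.3, 10.5]
gripper_width: 0.0225
finger_force: 61.0
```

Request:
arm_command --pt "0 0 0.03 0 0 0 1" --pt "0 0 0.03 0 0 0 1" --pt "0 0 0.02 0 0 0 1" --pt "0 0 0 0 0 0 1"

```text
time: 10.0
position: [0.6549, -0.0715, 0.1383]
tool_rot: [0.002, 0.707, 0.708, 0.001]
contact_force: [-8.0, 2.1, 26.8]
gripper_width: 0.0227
finger_force: 63.2
```

It stopped firmly about 25 mm below the mouth, so this is the tight sleeve. I'll withdraw.

Request:
arm_command --pt "0 0 -0.14 0 0 0 1" --pt "0 0 -0.2 0 0 0 1" --pt "0 0 -0.4 0 0 0 1" --pt "0 0 -0.4 0 0 0 1" --pt "0 0 -0.2 0 0 0 1" --pt "0 0 0 0 0 0 1"

```text
time: 10.6
position: [0.6553, -0.0715, 0.2003]
tool_rot: [0.002, 0.707, 0.707, 0.001]
contact_force: [0.3, 1.2, -0.9]
gripper_width: 0.0222
finger_force: 59.5
```

Run:
```python
from h import *
f=grab('scene');w=cloud(f)
for x0,y0 in((.6522,-.0707),(.6508,-.0087)):
    q=box(w,x0,y0,.025,.062,.098);p,e=cyl(q,.018,x0,y0,.103,False);print('sleeve',len(q),p[:2].round(4),e.round(2))
q=box(w,.654,-.071,.02,.11,.25);print('lowest z',np.percentile(q[:,2],[0,1,3]).round(4))
plan([(.4613,-.3212,.195,0)],.04)
```

```text
sleeve 258 [ 0.6539 -0.0703] 2.96
sleeve 222 [ 0.6521 -0.0085] 2.95
lowest z [0.1395 0.1424 0.1459]
t 10.65 p [ 0.6545 -0.0713  0.199 ] F [-0.3 -0.  -0.8] w 0.0227
leg 8 rows
 [-0.624, -0.483, 0.01, 0.001, 0.0, 0.001]
 [-0.624, -0.483, 0.01, 0.001, 0.0, 0.001]
 [-0.624, -0.483, 0.01, 0.001, 0.0, 0.001]
 [-0.624, -0.483, 0.01, 0.001, 0.0, 0.001]
 [-0.625, -0.483, 0.01, 0.001, 0.0, 0.001]
 [-0.625, -0.483, 0.01, 0.001, 0.0, 0.001]
 [-0.625, -0.483, 0.01, 0.001, 0.0, 0.001]
 [-0.625, -0.483, 0.01, 0.001, 0.0, 0.001]
```

Request:
arm_command --pt "-0.62 -0.48 0 0 0 0 1" --pt "-0.62 -0.48 0 0 0 0 1" --pt "-0.62 -0.48 0 0 0 0 1" --pt "-0.62 -0.48 0 0 0 0 1" --pt "-0.63 -0.48 0 0 0 0 1" --pt "-0.63 -0.48 0 0 0 0 1" --pt "-0.63 -0.48 0 0 0 0 1" --pt "-0.63 -0.48 0 0 0 0 1" --pt "0 0 0.6 0 0 0 1" --pt "0 0 0.6 0 0 0 1" --pt "0 0 0 0 0 0 1" --pt "0 0 0 0 0 0 1"

```text
time: 11.85
position: [0.4619, -0.3208, 0.1378]
tool_rot: [-0.002, 0.707, 0.707, 0.0]
contact_force: [0.1, 0.6, -0.5]
gripper_width: 0.0223
finger_force: 59.4
```

Run:
```python
from h import *
plan([(.4614,-.321,.125,0)],.04)
f=grab('scene','b1.png');w=cloud(f)
q=box(w,.461,-.321,.016,.079,.105);p,e=cyl(q,.008,.461,-.321,.07,0);print('pin',len(q),p.round(4),e.round(2))
q=box(w,.461,-.321,.018,.06,.105);print('lowest',np.percentile(q[:,2],[0,1,3]).round(4))
a=cv2.imread('pics/b1.png')[210:330,140:260];cv2.imwrite('pics/b1c.png',cv2.resize(a,(600,600),interpolation=2))
```

```text
t 11.85 p [ 0.4619 -0.3208  0.1378] F [ 0.1  0.6 -0.5] w 0.0223
leg 1 rows
 [-0.005, -0.008, 0.257, -0.026, -0.028, 0.01]
pin 86 [ 0.4623 -0.3198  0.      0.    ] 0.76
lowest [0.0769 0.0774 0.0785]
```

View pics/b1c.png

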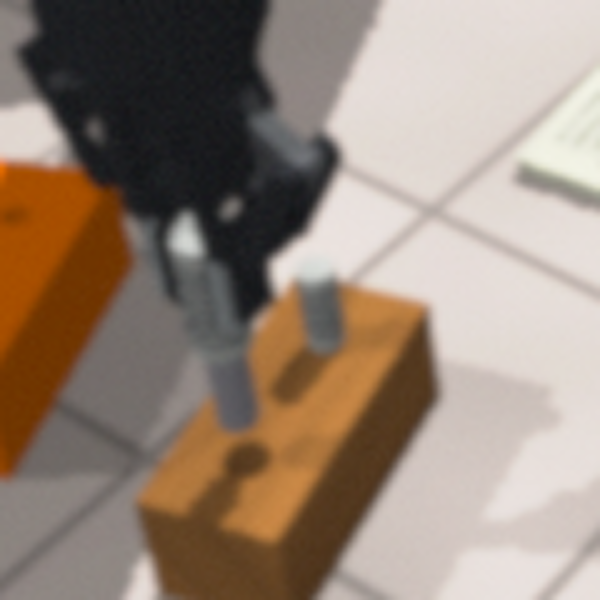

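The pin (end at crop 238, 428) hangs just above its empty hole (245, 462). I'll compare the two numerically in this view.

Run:
```python
from h import *
f=grab('scene');g=f['img'].astype(float).sum(2)
sub=g[292:312,178:200];print(sub.astype(int)[4:17,2:20])
m=sub<np.percentile(sub,50)*.55
L,k=cv2.connectedComponents(m.astype(np.uint8))
l=L[10,11];r,c=np.nonzero(L==l);print(l,len(r),r.mean()+292,c.mean()+178,deproj(f,r.mean()+292,c.mean()+178,.055).round(4))
print(deproj(f,302.4,189,.055).round(4))
```

```text
[[337 339 339 336 332 327 320 313 311 320 330 338 353 373 374 381 382 381]
 [333 338 335 342 346 346 340 330 318 310 315 332 343 365 376 383 385 381]
 [335 338 346 352 350 345 322 298 274 264 263 285 307 340 364 381 379 376]
 [345 345 354 357 339 316 279 241 218 212 209 224 260 300 341 373 378 363]
 [353 352 356 348 324 282 228 199 191 190 193 195 222 271 327 358 359 345]
 [358 361 355 340 304 250 198 178 181 179 185 187 207 253 315 354 349 335]
 [353 360 359 337 283 226 178 172 185 183 180 192 218 261 320 354 353 348]
 [364 359 348 334 289 230 179 165 172 184 194 208 245 293 336 365 369 368]
 [362 358 352 336 302 244 195 183 186 198 228 259 300 331 363 372 386 386]
 [352 350 334 315 291 247 215 207 235 263 297 325 343 360 372 380 389 396]
 [349 327 295 266 244 235 225 240 287 324 355 359 368 373 380 388 398 401]
 [326 292 248 219 221 220 222 251 306 352 368 371 372 379 378 393 398 399]
 [290 250 221 207 213 215 225 258 318 361 371 373 374 375 386 393 399 405]]Traceback (most recent call last):
  File "<stdin>", line 6, in <module>
TypeError: 'int' object is not subscriptable
```

Run:
```python
from h import *
f=grab('scene')
print(deproj(f,301.6,189.2,.055).round(4)); w=cloud(f)
for za,zb in((.079,.1),(.079,.112)):
    q=box(w,.461,-.321,.016,za,zb);p,e=cyl(q,.008,.461,-.321,.055,0);print(p.round(4),e.round(2));p,e=cyl(q,.008,.461,-.321,.055,1);print(p.round(4))
print(bot.sense()['position'])
```

```text
[ 0.4628 -0.3211  0.055 ]
[ 0.4633 -0.3207  0.      0.    ] 0.91
[ 0.4629 -0.3208  0.0132  0.0041]
[ 0.4636 -0.3206  0.      0.    ] 0.92
[ 0.4622 -0.3208  0.0329  0.0049]
[ 0.4633546  -0.32183907  0.14003575]
```

Request:
arm_command --pt "0 -0.006 0.2 0 0 0 1" --pt "0 0 0.15 0 0 0 1" --pt "0 0 0.1 0 0 0 1" --pt "0 0 0.1 0 0 0 1" --pt "0 0 0 0 0 0 1"

```text
time: 12.5
position: [0.4616, -0.3209, 0.1104]
tool_rot: [-0.001, 0.707, 0.707, 0.0]
contact_force: [0.1, 0.5, -1.9]
gripper_width: 0.0228
finger_force: 59.4
```

Request:
arm_command --pt "0 0 0.12 0 0 0 1" --pt "0 0 0.12 0 0 0 1" --pt "0 0 0.12 0 0 0 1" --pt "0 0 0.12 0 0 0 1" --pt "0 0 0.1 0 0 0 1" --pt "0 0 0.06 0 0 0 1" --pt "0 0 0 0 0 0 1"

```text
time: 13.2
position: [0.4618, -0.3211, 0.0787]
tool_rot: [-0.001, 0.707, 0.707, 0.0]
contact_force: [0.3, 0.4, -1.3]
gripper_width: 0.0228
finger_force: 59.4
```

Request:
arm_command --pt "0 0 0.06 0 0 0 1" --pt "0 0 0.03 0 0 0 1" --pt "0 0 0 0 0 0 1"

```text
time: 13.5
position: [0.4621, -0.3214, 0.0749]
tool_rot: [0.0, 0.707, 0.707, -0.0]
contact_force: [0.5, 0.3, -1.7]
gripper_width: 0.0229
finger_force: 59.9
```

Request:
arm_command --pt "0 0 0.03 0 0 0 1" --pt "0 0 0.02 0 0 0 1" --pt "0 0 0 0 0 0 1"

```text
time: 13.8
position: [0.4622, -0.3216, 0.0747]
tool_rot: [0.001, 0.707, 0.707, -0.0]
contact_force: [-2.8, 2.8, 14.5]
gripper_width: 0.0226
finger_force: 61.3
```

Seated on the shoulder. Releasing and rising.

Request:
arm_command --pt "0 0 -0.05 0 0 0 0.6" --pt "0 0 0 0 0 0 0.2" --pt "0 0 0 0 0 0 0" --pt "0 0 0 0 0 0 0" --pt "0 0 0 0 0 0 0" --pt "0 0 -0.4 0 0 0 0" --pt "0 0 -0.7 0 0 0 0" --pt "0 0 -0.7 0 0 0 0" --pt "0 0 0 0 0 0 0"

```text
time: 14.7
position: [0.4645, -0.3237, 0.1692]
tool_rot: [0.005, 0.707, 0.707, -0.0]
contact_force: [0.8, -0.6, -0.3]
gripper_width: 0.0858
finger_force: 0.0
```

Run:
```python
from h import *
f=grab('scene');w=cloud(f)
q=box(w,.4614,-.3211,.025,.085,.13);print(len(q),np.percentile(q[:,2],[50,95,99]).round(4),q.mean(0).round(4))
plan([(.6530,-.0703,.165,0),(.6530,-.0703,.07,0)],.045)
```

```text
220 [0.1055 0.1107 0.1113] [ 0.4677 -0.3242  0.1025]
t 14.75 p [ 0.4633 -0.3226  0.167 ] F [ 1.1 -0.3 -0.7] w 0.0854
leg 8 rows
 [0.63, 0.475, 0.004, 0.006, 0.006, 0.001]
 [0.63, 0.475, 0.004, 0.006, 0.006, 0.001]
 [0.631, 0.475, 0.004, 0.006, 0.006, 0.001]
 [0.631, 0.475, 0.005, 0.006, 0.006, 0.001]
 [0.631, 0.475, 0.005, 0.006, 0.006, 0.001]
 [0.631, 0.474, 0.005, 0.006, 0.006, 0.001]
 [0.631, 0.474, 0.005, 0.006, 0.006, 0.001]
 [0.631, 0.474, 0.005, 0.006, 0.006, 0.001]
leg 3 rows
 [0.0, 0.0, 0.633, 0.0, 0.0, 0.0]
 [0.0, 0.0, 0.633, 0.0, 0.0, 0.0]
 [0.0, 0.0, 0.633, 0.0, 0.0, 0.0]
```

Request:
arm_command --pt "0.63 0.475 0 0 0 0 0" --pt "0.63 0.475 0 0 0 0 0" --pt "0.63 0.475 0 0 0 0 0" --pt "0.63 0.475 0 0 0 0 0" --pt "0.63 0.475 0 0 0 0 0" --pt "0.63 0.475 0 0 0 0 0" --pt "0.63 0.475 0 0 0 0 0" --pt "0.63 0.475 0 0 0 0 0" --pt "0 0 0 0 0 0 0" --pt "0 0 0 0 0 0 0"

```text
time: 15.75
position: [0.6509, -0.0682, 0.1628]
tool_rot: [-0.001, 0.706, 0.708, -0.001]
contact_force: [-0.6, -0.8, 0.2]
gripper_width: 0.0853
finger_force: 0.0
```

Request:
arm_command --pt "-0.03 0.03 0.5 0 0 0 0" --pt "0 0 0.6 0 0 0 0" --pt "0 0 0.5 0 0 0 0" --pt "0 0 0.24 0 0 0 0" --pt "0 0 0 0 0 0 0" --pt "0 0 0 0 0 0 0.3" --pt "0 0 0 0 0 0 1" --pt "0 0 0 0 0 0 1" --pt "0 0 0 0 0 0 1" --pt "0 0 0 0 0 0 1" --pt "0 0 0 0 0 0 1"

```text
time: 16.85
position: [0.6537, -0.0709, 0.0745]
tool_rot: [0.001, 0.707, 0.708, 0.0]
contact_force: [-1.1, -0.0, 5.9]
gripper_width: 0.0354
finger_force: 59.6
```

Request:
arm_command --pt "0 0 0 0 0 0 1" --pt "0 0 -0.3 0 0 0 1" --pt "0 0 -0.5 0 0 0 1" --pt "0 0 -0.7 0 0 0 1" --pt "0 0 -0.7 0 0 0 1" --pt "0 0 -0.3 0 0 0 1" --pt "0 0 0 0 0 0 1"

```text
time: 17.55
position: [0.6556, -0.0711, 0.2022]
tool_rot: [0.004, 0.707, 0.707, 0.002]
contact_force: [0.2, -0.1, -0.0]
gripper_width: 0.0354
finger_force: 60.3
```

Run:
```python
from h import *
plan([(.434,.3267,.195,112)],.04,.075)
```

```text
t 17.55 p [ 0.6556 -0.0711  0.2022] F [ 0.2 -0.1 -0. ] w 0.0354
leg 27 rows
 [0.295, -0.164, 0.003, 0.001, 0.004, -0.904]
 [0.306, -0.142, 0.003, 0.001, 0.004, -0.904]
 [0.315, -0.12, 0.004, 0.001, 0.004, -0.904]
 [0.323, -0.097, 0.004, 0.001, 0.004, -0.904]
 [0.329, -0.073, 0.004, 0.001, 0.004, -0.904]
 [0.334, -0.049, 0.004, 0.001, 0.004, -0.904]
 [0.336, -0.025, 0.004, 0.001, 0.004, -0.904]
 [0.337, -0.0, 0.004, 0.001, 0.004, -0.904]
 [0.336, 0.024, 0.004, 0.001, 0.004, -0.904]
 [0.334, 0.048, 0.004, 0.001, 0.004, -0.904]
 [0.329, 0.072, 0.005, 0.001, 0.004, -0.904]
 [0.323, 0.096, 0.005, 0.001, 0.004, -0.904]
 [0.316, 0.119, 0.005, 0.001, 0.004, -0.904]
 [0.306, 0.142, 0.005, 0.001, 0.004, -0.904]
 [0.295, 0.163, 0.005, 0.001, 0.004, -0.904]
 [0.282, 0.184, 0.005, 0.001, 0.004, -0.904]
 [0.268, 0.204, 0.005, 0.001, 0.004, -0.904]
 [0.253, 0.223, 0.005, 0.001, 0.004, -0.904]
 [0.236, 0.241, 0.005, 0.001, 0.004, -0.904]
 [0.218, 0.257, 0.005, 0.001, 0.004, -0.904]
 [0.199, 0.272, 0.005, 0.001, 0.004, -0.904]
 [0.179, 0.286, 0.005, 0.001, 0.004, -0.904]
 [0.158, 0.298, 0.005, 0.001, 0.004, -0.904]
 [0.136, 0.309, 0.005, 0.001, 0.004, -0.904]
 [0.113, 0.318, 0.005, 0.001, 0.004, -0.904]
 [0.09, 0.325, 0.005, 0.001, 0.004, -0.904]
 [0.066, 0.331, 0.005, 0.001, 0.004, -0.904]
```

Request:
arm_command --pt "0.3 -0.16 0 0 0 -0.9 1" --pt "0.31 -0.14 0 0 0 -0.9 1" --pt "0.32 -0.12 0 0 0 -0.9 1" --pt "0.32 -0.1 0 0 0 -0.9 1" --pt "0.33 -0.07 0 0 0 -0.9 1" --pt "0.33 -0.05 0 0 0 -0.9 1" --pt "0.34 -0.02 0 0 0 -0.9 1" --pt "0.34 0 0 0 0 -0.9 1" --pt "0.34 0.02 0 0 0 -0.9 1" --pt "0.33 0.05 0 0 0 -0.9 1" --pt "0.33 0.07 0 0 0 -0.9 1" --pt "0.32 0.1 0 0 0 -0.9 1" --pt "0.32 0.12 0 0 0 -0.9 1" --pt "0.31 0.14 0 0 0 -0.9 1" --pt "0.3 0.16 0 0 0 -0.9 1" --pt "0.28 0.18 0 0 0 -0.9 1" --pt "0.27 0.2 0 0 0 -0.9 1" --pt "0.25 0.22 0 0 0 -0.9 1" --pt "0.24 0.24 0 0 0 -0.9 1" --pt "0.22 0.26 0 0 0 -0.9 1"

```text
time: 19.55
position: [0.4884, 0.2254, 0.1968]
tool_rot: [-0.001, 0.063, 0.998, -0.0]
contact_force: [-0.5, 0.2, -1.0]
gripper_width: 0.0355
finger_force: 60.3
```

Request:
arm_command --pt "0.2 0.27 0 0 0 -0.9 1" --pt "0.18 0.29 0 0 0 -0.9 1" --pt "0.16 0.3 0 0 0 -0.9 1" --pt "0.14 0.31 0 0 0 -0.9 1" --pt "0.11 0.32 0 0 0 -0.9 1" --pt "0.09 0.32 0 0 0 -0.9 1" --pt "0.07 0.33 0 0 0 -0.9 1" --pt "0 0 0 0 0 0 1" --pt "0 0 0 0 0 0 1"

```text
time: 20.45
position: [0.4321, 0.3283, 0.1971]
tool_rot: [-0.001, -0.186, 0.983, -0.0]
contact_force: [-0.1, -0.8, -0.7]
gripper_width: 0.0356
finger_force: 60.3
```

Run:
```python
from h import *
plan([(.434,.3267,.12,112)],.04,.075)
f=grab('scene','t1.png');w=cloud(f)
p=bot.sense()['position'];q=box(w,p[0],p[1],.035,.08,.3);print('low',np.percentile(q[:,2],[0,1,3]).round(4),len(q))
a=cv2.imread('pics/t1.png')[60:210,250:400];cv2.imwrite('pics/t1c.png',cv2.resize(a,(600,600),interpolation=2))
```

```text
t 20.45 p [0.4321 0.3283 0.1971] F [-0.1 -0.8 -0.7] w 0.0356
leg 2 rows
 [-0.013, -0.021, 0.771, -0.003, -0.009, -0.064]
 [-0.012, -0.022, 0.771, -0.003, -0.009, -0.064]
low [0.1444 0.1482 0.1505] 472
```

View pics/t1c.png

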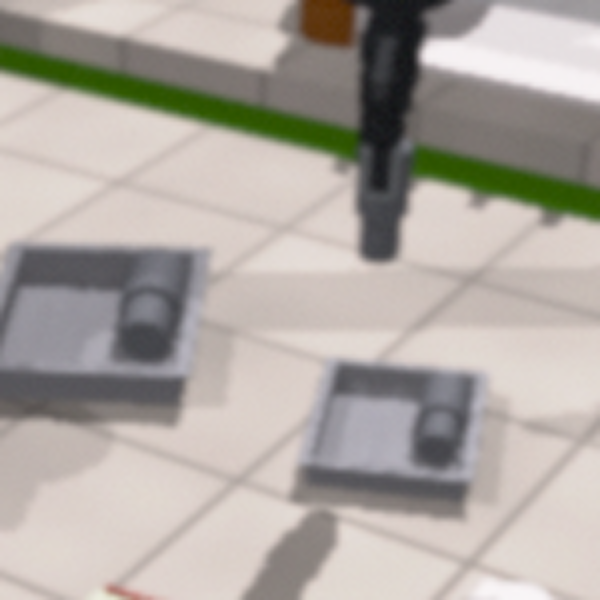

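The sleeve (foot at crop 378, 258) hangs upright above the smaller tray, whose clear part is around (370, 430).

Run:
```python
from h import *
f=grab('scene');print(deproj(f,167.5,342.5,.003).round(4))
w=cloud(f);m=(w[...,0]>.36)&(w[...,0]<.54)&(w[...,1]>.23)&(w[...,1]<.43)&(w[...,2]>.0018)&(w[...,2]<.006)
p=w[m];print(len(p),'floor',p.mean(0).round(4),cv2.minAreaRect((p[:,:2]*1e3).astype(np.float32)))
```

```text
[0.4348 0.3329 0.003 ]
517 floor [0.4459 0.3293 0.0033] ((450.778076171875, 329.74639892578125), (176.7528076171875, 198.9338836669922), 0.13968463242053986)
```

Request:
arm_command --pt "-0.02 -0.03 0.6 0 0 0 1" --pt "0 0 0.7 0 0 0 1" --pt "0 0 0.6 0 0 0 1" --pt "0 0 0.4 0 0 0 1" --pt "0 0 0 0 0 0 1" --pt "0 0 0 0 0 0 1"

```text
time: 21.15
position: [0.4346, 0.3271, 0.0828]
tool_rot: [-0.0, -0.185, 0.983, -0.0]
contact_force: [0.7, 0.3, -0.4]
gripper_width: 0.0354
finger_force: 60.3
```

Request:
arm_command --pt "0 0 0.2 0 0 0 1" --pt "0 0 0.15 0 0 0 1" --pt "0 0 0.1 0 0 0 1" --pt "0 0 0.04 0 0 0 1" --pt "0 0 0 0 0 0 1"

```text
time: 21.65
position: [0.4339, 0.3275, 0.0581]
tool_rot: [-0.0, -0.186, 0.983, -0.0]
contact_force: [-1.0, 0.3, 0.1]
gripper_width: 0.0354
finger_force: 60.3
```

Request:
arm_command --pt "0 0 0.04 0 0 0 1" --pt "0 0 0.02 0 0 0 1" --pt "0 0 0 0 0 0 1"

```text
time: 21.95
position: [0.4341, 0.3276, 0.0553]
tool_rot: [0.0, -0.186, 0.983, 0.0]
contact_force: [-0.3, -0.7, 0.1]
gripper_width: 0.0354
finger_force: 60.3
```

Request:
arm_command --pt "0 0 0.03 0 0 0 1" --pt "0 0 0.01 0 0 0 1" --pt "0 0 0 0 0 0 1"

```text
time: 22.25
position: [0.4345, 0.3277, 0.0544]
tool_rot: [0.001, -0.186, 0.983, 0.0]
contact_force: [-1.2, -0.8, 6.5]
gripper_width: 0.0356
finger_force: 61.0
```

Contact at 6.5 N. Opening gently, then rising.

Request:
arm_command --pt "0 0 0 0 0 0 0.5" --pt "0 0 0 0 0 0 0.2" --pt "0 0 0 0 0 0 0" --pt "0 0 0 0 0 0 0" --pt "0 0 0 0 0 0 0" --pt "0 0 0 0 0 0 0" --pt "0 0 -0.3 0 0 0 0" --pt "0 0 -0.6 0 0 0 0" --pt "0 0 -0.8 0 0 0 0" --pt "0 0 -0.8 0 0 0 0" --pt "0 0 -0.8 0 0 0 0" --pt "0 0 0 0 0 0 0" --pt "0 0 0 0 0 0 0"

```text
time: 23.55
position: [0.4344, 0.3277, 0.2193]
tool_rot: [0.001, -0.186, 0.983, 0.0]
contact_force: [-1.3, 0.7, 0.5]
gripper_width: 0.0851
finger_force: 0.0
```

Run:
```python
from h import *
f=grab('scene','f.png');w=cloud(f)
q=box(w,.434,.328,.035,.03,.12);print('sleeve',np.percentile(q[:,2],[1,95,99]).round(4));p,e=cyl(q[q[:,2]<.078],.018,.434,.328,.08,False);print(p.round(4),e)
```

```text
sleeve [0.0311 0.0833 0.0854]
[0.4366 0.3283 0.     0.    ] 2.6717183966182207
```

View pics/f.png

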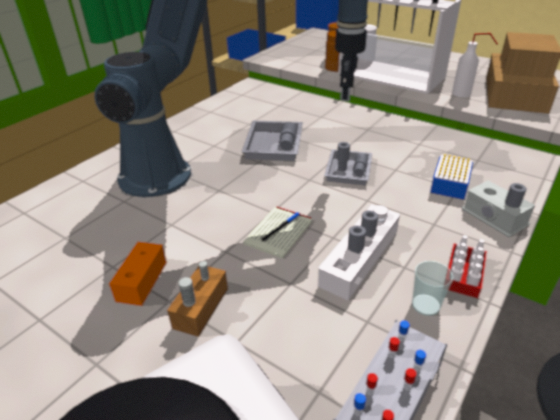

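The picture shows the sleeve standing upright in the small tray (155, 343), two sleeves and the pot still in the rack, and the gauge back in the wooden block (290, 187). Handing in.

```bash
python3 -c "
from cell import bot
print(bot.job_done())"
```

```text
the job is handed in; nothing more can be done
None
```

The first sleeve tried, at the end of the rack nearest the gauge block, stopped the 16 mm gauge about 25 mm below its mouth (peak about 27 N), so I stood the gauge back in its hole, stood that sleeve upright in the small tray, left the other two untested in the rack, and handed the job in.

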